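Clip the spring balance to the friction sled and draw it past the line

TASK

Take the spring balance, press the gate of its snap hook down onto the upright steel eye of the loaded friction sled, and hook it in so that the gate has snapped fully shut with the eye inside. Then draw the sled along the white board by the balance alone, without stretching the balance to its end stop or touching the sled with the gripper, until the sled's front edge (the end with the eye) has just passed the black line. Ease off the pull and lay the balance down, still clipped to the sled; leave everything else on the bench where it is.

Things in the scene. Friction and masses are not known exactly. Their poses are not given: they have to be found in the camera images.
- balance: Spring balance: white box-section body 150 x 28 x 38 mm with grey ends, scale on top, steel snap hook at one end, small wire loop at the other; 175 g. Origin: centre of the body's underside; x along the body to the hook, z up out of the scale. Lies flat, scale up. Its rod runs along x, 19 mm above the underside, out of the face at x = 75 mm. Grip it across the 28 mm width, at x = 20 to 40 mm.
- hook_loop (a point): Centre of the snap hook's loop (x = 125, z = 19 mm of the balance with the rod in); axes as the balance's. The loop is 5 mm wire in the upright x-z plane, x = 97 to 150 mm overall, 31 mm tall; clear inside from 20 mm behind to 20 mm ahead of this point and 10.5 mm up and down. Its underside is the gate; the closed round bow is its far (+x) end.
- gate_mid (a point): Middle of the gate's outer (lower) face, 8 mm behind and 15.5 mm below hook_loop. The gate is 28 mm long, hinged 15 mm behind this point; its free end meets the hook's nose 13 mm ahead. A bar pressed up against it here folds it into the loop; when the balance is then drawn back 20 mm or more the bar slips past the gate's end into the bow and the gate snaps shut.
- gate (a joint): Angle of the gate, rad: 0 shut, opens inwards up to 0.8. It takes about 2 N at its middle to start and 4 to 5 N to hold it at 0.6.
- spring_rod (a joint): How far the spring rod is drawn out, m: 0 unloaded, end stop at 0.062; the spring gives 160 N per m.
- sled: Friction sled: wooden board 80 x 150 x 18 mm on the white board, three slotted steel masses (52 mm across, top of pin 80 mm up) clamped 22 mm behind its middle, a steel eye at its front end. 0.4 to 0.65 kg, slides at 2 to 5 N. Origin: centre of its underside. -y is its front, the way it is to be drawn; the eye stands at y = -60 mm, the masses begin at y = -4 mm.
- eye_top (a point): Centre of the wire at the top of the sled's eye, 48.5 mm above the sled's underside. The eye is an upright ring across the sled (in its x-z plane), 30 mm outside and 20 mm inside, of 5 mm wire, so its hole looks along the sled.
- sled_front (a point): Middle of the sled's front bottom edge, 75 mm from its origin along -y.
- runway: The white laminated friction board, 120 x 540 x 18 mm, fixed flat on the bench. Origin: centre of its underside; long axis y. The sled starts towards its +y end and is drawn along -y (about to the robot's right).
- finish_line (a point): Middle of the black line, 4 mm wide, that crosses the white board, on its top face (y = -70 mm of runway). The sled's front starts 90 to 150 mm short of it.
- balance_tail (a point): Middle of the rear end face of the balance's body, x = -75 mm, z = 19 mm of the balance.
- plain_block: Bystander, leave it alone: a plain wooden block, 60 x 120 x 40 mm. Origin: centre of its underside.
- mass_a: Bystander, leave it alone: a loose slotted steel mass, disc 52 mm across, 12 mm thick, lying flat. Origin: centre of its underside.
- mass_b: Bystander, leave it alone: a second loose slotted steel mass like mass_a. Origin: centre of its underside.
- glue_stick: Bystander, leave it alone: a glue stick standing upright, 27 mm across, 95 mm tall. Origin: centre of its underside.
- mortar: Bystander, leave it alone: a white porcelain mortar with its pestle, 84 mm across, 45 mm tall. Origin: centre of its underside.
- scissors: Bystander, leave it alone: a pair of scissors lying flat, about 160 mm long. Origin: centre of its underside.
- marker: Bystander, leave it alone: a marker pen lying flat, 105 mm long, 15 mm thick. Origin: centre of its underside.
Not all that is in view belongs to the job. Of the things that look like the balance, take the one that is nearest to the robot's base at the start.

How it is judged (in metres and radians):
On the way, in this order (a step that is already met when the one before it is completed fails the run):
1. the eye's top wire is inside the hook's loop and the gate has snapped shut (x of eye_top in the frame of hook_loop between -0.021 and 0.022 m and z of eye_top in the frame of hook_loop between -0.0105 and 0.0105 m and y of eye_top in the frame of hook_loop between -0.009 and 0.009 m and value of joint gate below 0.1 rad), for 0.2 s.
2. the sled's front has passed the line, drawn by the balance with its spring stretched (x of eye_top in the frame of hook_loop between -0.021 and 0.022 m and z of eye_top in the frame of hook_loop between -0.0105 and 0.0105 m and y of eye_top in the frame of hook_loop between -0.009 and 0.009 m and y of sled_front in the frame of runway below -0.068 m and value of joint spring_rod above 0.005 m), for 0.1 s.
At the end, for the whole second after the job is handed in: Sled flat on the board, front edge 0 to 50 mm past the black line, within 50 mm of the board's middle; eye inside the hook's loop, gate shut (under 0.1 rad); spring rod out less than 10 mm; balance released, at rest, its tail centre lower than 60 mm above the bench (all of step 1 and y of sled_front in the frame of runway between -0.12 and -0.068 m and x of sled in the frame of runway between -0.05 and 0.05 m and angle between sled's own z axis and vertical below 0.08 rad and value of joint spring_rod below 0.01 m and height (world z) of balance_tail below 0.06 m and linear speed of balance below 0.02 m/s and linear speed of sled below 0.01 m/s); the robot touches nothing.
It fails at once if the balance was stretched to its end stop (value of joint spring_rod above 0.0605 m).
It fails at once if the gripper or arm touched the sled (contact force between any of the fingers, the arm and sled above 1 N).
It fails at once if something else on the bench was moved by more than 30 mm (distance of any of plain_block, mass_a, mass_b, glue_stick, mortar, scissors, marker from where it was at the start of the episode above 0.03 m).
It also fails if it takes over 48 s, if anything falls off the work surface, if the arm or the gripper's body presses on something with over 40 N, if the wrist force passes 120 N, or if a joint passes its speed limit or range.

ROBOT

A 6-joint arm with a two-finger parallel gripper is mounted at the origin on the work surface. World frame = base frame: x ahead of the robot, y to its left, z up, the work surface at z = 0. Lengths are in m, angles in degrees, forces in N, time in s.
With the tool pointing down it reaches from about 0.4 to 0.825 m from the base axis. Payload 7 kg.
Tool frame: the origin (TCP) lies midway between the tips of the shut fingers; the grasp point (between the pads) lies 19 mm behind it (ctrl.hold_point_z is the distance from the TCP to the grasp point, in m); z points along the fingers, y is the line along which they close (so a half turn about z gives the same grasp; the last joint's range is limited). The gripper opens to 88 mm and grips with 3 to 60 N. Pads are 19 mm wide; open, the fingers measure 130 mm over their backs; the gripper's body (78 mm by 193 mm) begins 47 mm behind the grasp point.
Start: joints at [-58.035, 20.546, 0.682, 0, -70.136, -16.507], TCP at [0.18, -0.651, 0.188] pointing down, gripper open.
Joint ranges: [-176.03, 176.03], [-82.01, 121.73], [-58.28, 71.71], [-173.87, 95.51], [-174.79, -0.11], [-173.66, 173.66]. Speed limits (degrees/s): [136.94, 136.94, 172.46, 180, 180, 180].

INTERFACE

Orientations are given as [roll, pitch, yaw] about the fixed x, y, z axes, in that order (R = Rz(yaw) Ry(pitch) Rx(roll)).
In Python, from plant import ctrl gives the robot as it stands.
- The arm moves only by the tool apply_moves, never from a script. Its argument "deltas" is a list of rows, each an object with "fingers": the finger opening in mm, from 0 to 87.6; "delta_pos": the shift along the tool's x, y, z in mm, a list of three; "angular": the turn, a rotation vector about the tool's x, y, z in degrees, a list of three. A call has 1 to 10 rows; each row is the pose to reach, as a shift and turn from the pose commanded when the call began, along the tool's axes at that moment; what a row does not reach only later rows make up. A row lasts 1/10 s, in which the tool goes at most 50 mm and 8.59 degrees, less where a joint would pass 70% of its speed; a pose out of reach is approached as far as the arm can. A call with a gripper value outside its range is refused whole. The fingers move at their own pace and stop on an object; the grip force is fixed at half the most. Time passes only in rows, so rows that repeat a pose let the fingers close. It gives the time, the measured TCP pose, the force, the opening and the grip force at its end, in the units of the state.
- ctrl.get_obs(): the state, without advancing time (a new reading comes with each control period).
- ctrl.snapshot(name): name is "scene" or "top" or "wrist"; returns the picture (400x640x3 uint8, red, green, blue); there is no depth.
- ctrl.camera_params(name): a dict with "fx", "fy", "cx", "cy" (pixels), "cam_to_world" (4x4, takes a point from camera to world coordinates); the wrist camera has in their place "mount" (4x4, takes a point from camera to tool coordinates, whose origin is the TCP and whose axes are the flange's). Camera axes: x right, y up, looking along -z (the intrinsics and any distortion apply to the point x, -y, -z); pixel columns grow to the right and rows downward; lengths in m; the calibration is good to about 2 mm. The wrist camera is an equidistant fisheye: a pixel r from the principal point sees the ray r / f radians off the axis. A picture is of the moment at which its call begins: read the wrist's pose just before it. camera_params takes no time and is no camera call.
- ctrl.close_job(): hands the job in; it is judged then, once.
The state is a dict: "clock": time; "joint_pos": joint angles; "qvel": joint speeds; "tau": joint torques, N m; "tool_pos": TCP position; "orientation": TCP orientation; "force": force on the tool from outside, world axes, zero at the start; "moment": the same for the moment, N m; "opening": finger opening in m; "gripper_force": force on a finger pad.
Only numpy, scipy, OpenCV 4.12 (cv2) and the standard library are available. Lean on these libraries where they do the work, as an engineer would, in place of code of your own. Each camera call takes 0.05 s, during which the arm holds its last target. There are 200 camera calls.

## Working session

There is one attempt and no reset: what is moved stays moved. The work goes in short steps, Python scripts to look and compute and a tool call to move; the robot and the scene stay as the last step left them, time stands still between calls to the robot, and variables do not carry over. Pictures are saved under pics/ and viewed, at most 10 in all, crops included, and the job is handed in when it is done.

Besides the shell and the picture viewer there is one more tool, called after "Emit:" as name(argument=value, ...), one argument or row to a line, values as JSON. apply_moves: Moves the arm, as the interface text tells. Its arguments: {"type":"object","properties":{"deltas":{"type":"array"}},"required":["deltas"]}

```bash
mkdir -p pics; ls; python3 - <<'E'
from plant import ctrl
import cv2
for n in ("scene","top"):
    im=ctrl.snapshot(n); cv2.imwrite(f"pics/{n}0.png",im[:,:,::-1])
    p=ctrl.camera_params(n); print(n,p)
print(ctrl.camera_params("wrist")); print(ctrl.get_obs()); print(ctrl.hold_point_z)
E
```

```text
pics
scene {'fx': 463.659593485909, 'fy': 463.659593485909, 'cx': 312.913474872355, 'cy': 199.3423330328789, 'cam_to_world': array([[ 0.85553459, -0.32185906,  0.40554569,  1.04965565],
       [ 0.51738225,  0.50213155, -0.69294986, -1.00449741],
       [ 0.01939491,  0.80266472,  0.59611508,  0.85105024],
       [ 0.        ,  0.        ,  0.        ,  1.        ]])}
top {'fx': 485.5356527288363, 'fy': 485.5356527288363, 'cx': 321.82486483493034, 'cy': 199.39711060243783, 'cam_to_world': array([[-0.02745094,  0.99010688, -0.13760379,  0.37603323],
       [-0.99958308, -0.02842103, -0.00508971, -0.13442723],
       [-0.0089502 ,  0.13740671,  0.99047428,  1.40794289],
       [ 0.        ,  0.        ,  0.        ,  1.        ]])}
{'fx': 309.70691628693146, 'fy': 309.70691628693146, 'cx': 320.57012207553316, 'cy': 196.70185880774247, 'mount': array([[ 7.89877481e-04,  9.50346542e-01,  3.11192587e-01,
         8.50341241e-02],
       [ 9.99999043e-01, -1.10403191e-03,  8.33362344e-04,
        -3.44545822e-04],
       [ 1.13554957e-03,  3.11191631e-01, -9.50346505e-01,
        -1.96523727e-01],
       [ 0.00000000e+00,  0.00000000e+00,  0.00000000e+00,
         1.00000000e+00]])}
{'clock': 0.1, 'joint_pos': array([-5.80348599e+01,  2.05861510e+01,  6.38600798e-01, -1.80171394e-02,
       -7.01354095e+01, -1.65055012e+01]), 'qvel': array([-0.03285995, -0.17726267,  0.04633281, -0.04241562, -0.07201363,
        0.02520872]), 'tau': array([-2.90150410e-04, -5.84164095e+01,  2.93753690e+01,  7.01548934e+00,
        1.01724706e-02, -7.21189576e-05]), 'tool_pos': array([ 0.17974906, -0.65011028,  0.18682565]), 'orientation': array([ 1.79915646e+02, -7.33140176e-03, -1.64546490e+02]), 'force': array([ 0.04793844, -0.13564735,  0.2937255 ]), 'moment': array([-0.03522897,  0.01587197,  0.01456642]), 'gripper_force': 0.0, 'opening': 0.08773536018624362}
0.0188
```

View pics/top0.png

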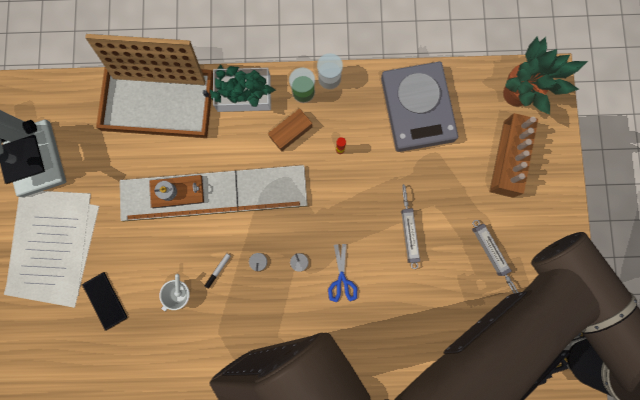

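View pics/scene0.png

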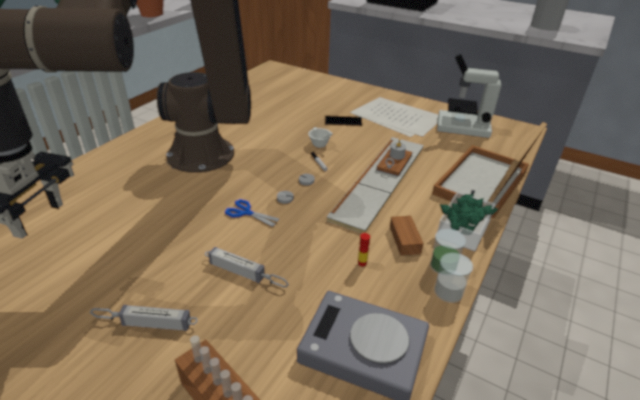

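The balance nearest the base is at about (410,235) in the top view, with its hook end up at (406,190). The sled's eye is near (209,188) and the line at col 237. I'll zoom in on both.

```bash
cat > h.py <<'E'
import numpy as np, cv2
from plant import ctrl
from scipy.spatial.transform import Rotation as R
def tool(o=None):
    o=o or ctrl.get_obs(); T=np.eye(4)
    T[:3,:3]=R.from_euler('xyz',o['orientation'],degrees=True).as_matrix(); T[:3,3]=o['tool_pos']; return T
def ray(n,uv,T=None):
    p=ctrl.camera_params(n); u=(np.array(uv,float)-[p['cx'],p['cy']])/p['fx']
    if n=='wrist':
        M=(tool() if T is None else T)@p['mount']; r=np.hypot(*u)+1e-12
        d=np.array([u[0]/r*np.sin(r),-u[1]/r*np.sin(r),-np.cos(r)])
    else: M=p['cam_to_world']; d=np.array([u[0],-u[1],-1])
    return M[:3,3],M[:3,:3]@d
def pt(n,uv,z,T=None):
    c,d=ray(n,uv,T); return c+d*(z-c[2])/d[2]
def px(n,P,T=None):
    p=ctrl.camera_params(n)
    M=(tool() if T is None else T)@p['mount'] if n=='wrist' else p['cam_to_world']
    q=np.linalg.inv(M)@np.append(P,1); q=q[:3]*[1,-1,-1]
    if n=='wrist':
        r=np.hypot(q[0],q[1])+1e-12; th=np.arctan2(r,q[2]); v=q[:2]/r*th
    else: v=q[:2]/q[2]
    return v*p['fx']+[p['cx'],p['cy']]
def tomove(P,rpy):
    "deltas for a world target"
    T=tool(); d=T[:3,:3].T@(np.array(P)-T[:3,3])*1000
    w=R.from_matrix(T[:3,:3].T@R.from_euler('xyz',rpy,degrees=True).as_matrix()).as_rotvec(degrees=True)
    return d.round(1),w.round(2)
E
python3 - <<'E'
from h import *
im=cv2.imread('pics/top0.png')
a=cv2.resize(im[175:275,380:440],None,fx=5,fy=5,interpolation=cv2.INTER_CUBIC)
b=cv2.resize(im[155:225,115:315],None,fx=2.5,fy=2.5,interpolation=cv2.INTER_CUBIC)
c=np.zeros((500,800,3),np.uint8); c[:, :300]=a; c[:175,300:]=b
cv2.imwrite('pics/c1.png',c)
E
```

```text
(no output)
```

View pics/c1.png

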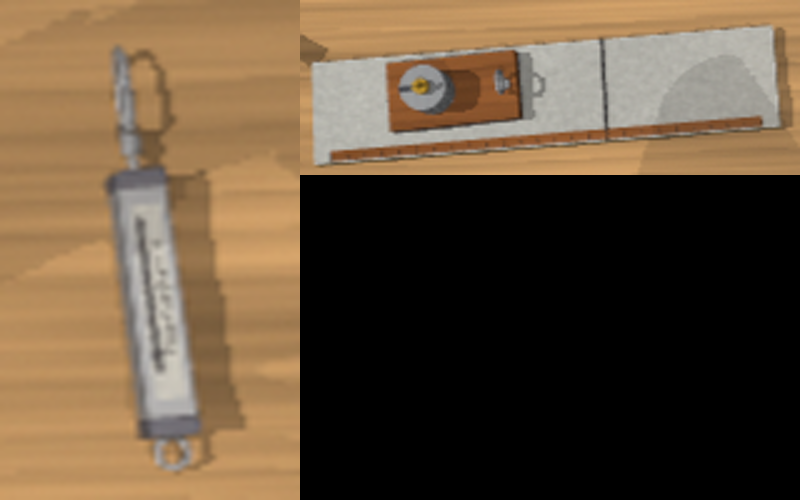

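```bash
python3 - <<'E'
from h import *
A=lambda x,y:(380+x/5,175+y/5); B=lambda x,y:(115+(x-300)/2.5,155+y/2.5)
f=pt('top',A(138,174),.038); r=pt('top',A(170,425),.038); print('bal',f,r,np.linalg.norm(f-r),np.degrees(np.arctan2(*(f-r)[1::-1])))
for n,q,z in [('rwTL',B(313,63),.018),('rwTR',B(772,27),.018),('rwBR',B(780,128),.018),('lineT',B(602,38),.018),('lineB',B(606,140),.018),
 ('sFT',B(516,52),.036),('sFB',B(521,118),.036),('sBT',B(387,64),.036),('sBB',B(392,131),.036),('eye',B(502,82),.0665),('pin',B(420,87),.098)]: print(n,pt('top',q,z).round(4))
E
```

```text
bal [ 0.52960552 -0.36971132  0.038     ] [ 0.38799191 -0.38026713  0.038     ] 0.14200647656748105 4.2629155246162505
rwTL [0.6425 0.4591 0.018 ]
rwTR [ 0.6696 -0.0774  0.018 ]
rwBR [ 0.5506 -0.084   0.018 ]
lineT [0.6624 0.1214 0.018 ]
lineB [0.5423 0.1171 0.018 ]
sFT [0.6451 0.2173 0.036 ]
sFB [0.5683 0.211  0.036 ]
sBT [0.6354 0.3659 0.036 ]
sBB [0.5575 0.3585 0.036 ]
eye [0.6054 0.225  0.0665]
pin [0.597  0.3065 0.098 ]
```

```bash
python3 - <<'E'
from h import *
print(tomove([.488,-.373,.14],[180,0,-175.7]))
E
```

```text
(array([-371. ,  184.9,   47.1]), array([ 0.08, -0.02, 11.15]))
```

Emit:
apply_moves(
  deltas=[
    {"fingers": 60,"delta_pos": [-371,185,47],"angular": [0,0,11.2]},
    {"fingers": 60,"delta_pos": [-371,185,47],"angular": [0,0,11.2]},
    {"fingers": 60,"delta_pos": [-371,185,47],"angular": [0,0,11.2]},
    {"fingers": 60,"delta_pos": [-371,185,47],"angular": [0,0,11.2]},
    {"fingers": 60,"delta_pos": [-371,185,47],"angular": [0,0,11.2]},
    {"fingers": 60,"delta_pos": [-371,185,47],"angular": [0,0,11.2]},
    {"fingers": 60,"delta_pos": [-371,185,47],"angular": [0,0,11.2]},
    {"fingers": 60,"delta_pos": [-371,185,47],"angular": [0,0,11.2]},
    {"fingers": 60,"delta_pos": [-371,185,47],"angular": [0,0,11.2]},
    {"fingers": 60,"delta_pos": [-371,185,47],"angular": [0,0,11.2]},
  ],
)

```text
clock: 1.1
tool_pos: [0.4897, -0.3712, 0.1397]
orientation: [180.0, -0.1, -175.5]
force: [-0.1, -0.3, 0.1]
opening: 0.0602
gripper_force: 0.0
```

Emit:
apply_moves(
  deltas=[
    {"fingers": 60,"delta_pos": [0,0,0],"angular": [0,0,0]},
    {"fingers": 60,"delta_pos": [0,0,0],"angular": [0,0,0]},
  ],
)

```text
clock: 1.3
tool_pos: [0.4873, -0.3741, 0.1407]
orientation: [180.0, -0.0, -175.8]
force: [0.1, -1.1, 1.2]
opening: 0.0603
gripper_force: 0.0
```

```bash
python3 - <<'E'
from h import *
o=ctrl.get_obs(); im=ctrl.snapshot('wrist'); np.save('T1.npy',tool(o)); print(o['tool_pos'],o['orientation'],o['clock'])
cv2.imwrite('pics/w1.png',im[:,:,::-1])
E
```

```text
[ 0.48732936 -0.37406641  0.14067646] [ 1.79998624e+02 -1.72236478e-02 -1.75793955e+02] 1.3
```

View pics/w1.png

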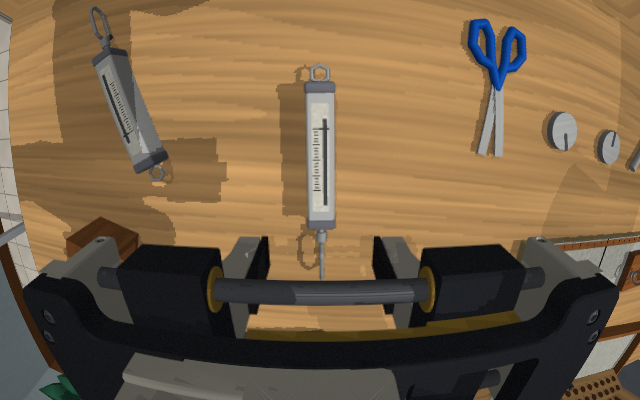

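Body top face: rear edge near (320,84), front edge near (321,228), no visible tilt; the hook is below, between the fingers.

```bash
python3 - <<'E'
from h import *
T=np.load('T1.npy')
for q in [(307,83),(335,83),(307,228),(335.5,228)]: print(pt('wrist',q,.038,T).round(4))
f=pt('wrist',(321.2,228),.038,T); r=pt('wrist',(321,82.5),.038,T); d=f-r
print(np.linalg.norm(d),np.degrees(np.arctan2(d[1],d[0])),(f+r)/2)
E
```

```text
[ 0.3884 -0.3949  0.038 ]
[ 0.3865 -0.3685  0.038 ]
[ 0.5361 -0.3854  0.038 ]
[ 0.5339 -0.3554  0.038 ]
0.14838788618051685 4.350885470506994 [ 0.46101044 -0.37610826  0.038     ]
```

```bash
python3 - <<'E'
from h import *
print(tomove([.491,-.3738,.005],[180,0,-175.7]))
E
```

```text
(array([ -3.8,   0.2, 135.8]), array([-0.  , -0.  , -0.12]))
```

Emit:
apply_moves(
  deltas=[
    {"fingers": 60,"delta_pos": [-3.5,0,40],"angular": [0,0,0]},
    {"fingers": 60,"delta_pos": [-3.5,0,80],"angular": [0,0,0]},
    {"fingers": 60,"delta_pos": [-3.5,0,110],"angular": [0,0,0]},
    {"fingers": 60,"delta_pos": [-3.5,0,125],"angular": [0,0,0]},
    {"fingers": 60,"delta_pos": [-3.5,0,134],"angular": [0,0,0]},
    {"fingers": 60,"delta_pos": [-3.5,0,135],"angular": [0,0,0]},
    {"fingers": 60,"delta_pos": [-3.5,0,135],"angular": [0,0,0]},
  ],
)

```text
clock: 2.05
tool_pos: [0.4919, -0.3738, 0.0064]
orientation: [-180.0, 0.0, -175.8]
force: [0.5, -0.2, 1.1]
opening: 0.0601
gripper_force: 0.0
```

Emit:
apply_moves(
  deltas=[
    {"fingers": 10,"delta_pos": [0,0,0],"angular": [0,0,0]},
    {"fingers": 10,"delta_pos": [0,0,0],"angular": [0,0,0]},
    {"fingers": 10,"delta_pos": [0,0,0],"angular": [0,0,0]},
    {"fingers": 10,"delta_pos": [0,0,0],"angular": [0,0,0]},
    {"fingers": 10,"delta_pos": [0,0,0],"angular": [0,0,0]},
    {"fingers": 10,"delta_pos": [0,0,0],"angular": [0,0,0]},
    {"fingers": 10,"delta_pos": [0,0,0],"angular": [0,0,0]},
    {"fingers": 10,"delta_pos": [0,0,0],"angular": [0,0,0]},
  ],
)

```text
clock: 2.85
tool_pos: [0.4917, -0.3731, 0.0056]
orientation: [180.0, -0.0, -175.7]
force: [-0.9, -0.7, -0.4]
opening: 0.0104
gripper_force: 0.0
```

Emit:
apply_moves(
  deltas=[
    {"fingers": 10,"delta_pos": [0,0,-20],"angular": [0,0,0]},
    {"fingers": 10,"delta_pos": [0,0,-60],"angular": [0,0,0]},
    {"fingers": 10,"delta_pos": [0,0,-100],"angular": [0,0,0]},
    {"fingers": 10,"delta_pos": [0,0,-145],"angular": [0,0,0]},
    {"fingers": 10,"delta_pos": [0,0,-155],"angular": [0,0,0]},
    {"fingers": 10,"delta_pos": [0,0,-155],"angular": [0,0,0]},
    {"fingers": 10,"delta_pos": [0,0,-155],"angular": [0,0,0]},
  ],
)

```text
clock: 3.55
tool_pos: [0.4912, -0.3727, 0.1599]
orientation: [180.0, -0.0, -175.8]
force: [0.4, 0.8, -0.4]
opening: 0.01
gripper_force: 0.0
```

The fingers closed on nothing, so I'll look.

```bash
python3 - <<'E'
from h import *
o=ctrl.get_obs(); im=ctrl.snapshot('wrist'); t=ctrl.snapshot('top'); np.save('T2.npy',tool(o)); print(o['tool_pos'],o['orientation'])
a=cv2.resize(t[170:290,350:470],(400,400),interpolation=cv2.INTER_CUBIC)
cv2.imwrite('pics/w2.png',np.hstack([im[:,120:520],a])[:,:,::-1])
print(px('top',[.461,-.376,.038]),px('wrist',[.461,-.376,.038],tool(o)))
E
```

```text
[ 0.49117777 -0.37270272  0.15987411] [ 1.79953666e+02 -2.86391553e-02 -1.75755657e+02]
[411.09507005 233.92879705] [320.10195819 151.30474873]
```

View pics/w2.png

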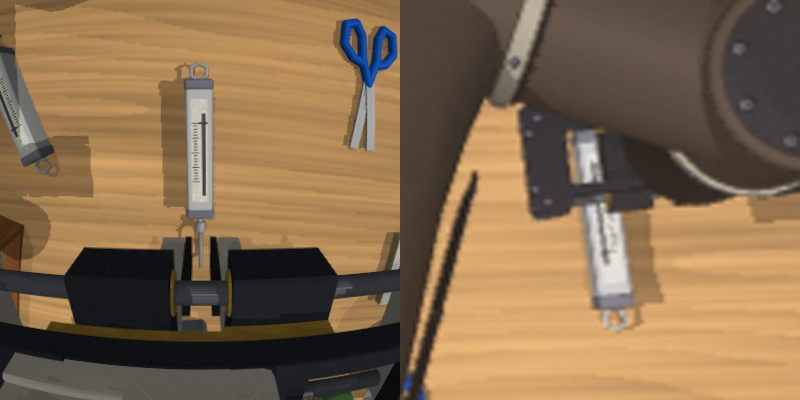

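```bash
python3 - <<'E'
from h import *
o=ctrl.get_obs(); T=tool(o); s=ctrl.snapshot('scene')[:,:,::-1].copy(); w=ctrl.snapshot('wrist')[:,:,::-1].copy()
P=[T[:3,3]+T[:3,:3]@np.array([0,0,-d]) for d in (0,.0188,.0658)]
q=px('scene',P[0]).astype(int); print(q,[px('scene',p) for p in P],[px('wrist',p,T) for p in P])
for p in P:
    cv2.circle(s,tuple(px('scene',p).round().astype(int)),1,(0,0,255),-1); cv2.circle(w,tuple(px('wrist',p,T).round().astype(int)),1,(0,0,255),-1)
x,y=max(q[0]-50,0),max(q[1]-60,0); a=cv2.resize(s[y:y+100,x:x+100],(400,400),interpolation=cv2.INTER_CUBIC)
b=cv2.resize(w[200:300,270:370],(400,400),interpolation=cv2.INTER_CUBIC)
cv2.imwrite('pics/w3.png',np.hstack([a,b])); print(x,y)
E
```

```text
[242 224] [array([242.02362868, 224.47017765]), array([241.4461834 , 218.18258522]), array([239.94783421, 201.86760372])] [array([321.33371229, 225.00864999]), array([321.37309834, 236.74058393]), array([321.503746 , 277.1231388])]
192 164
```

View pics/w3.png

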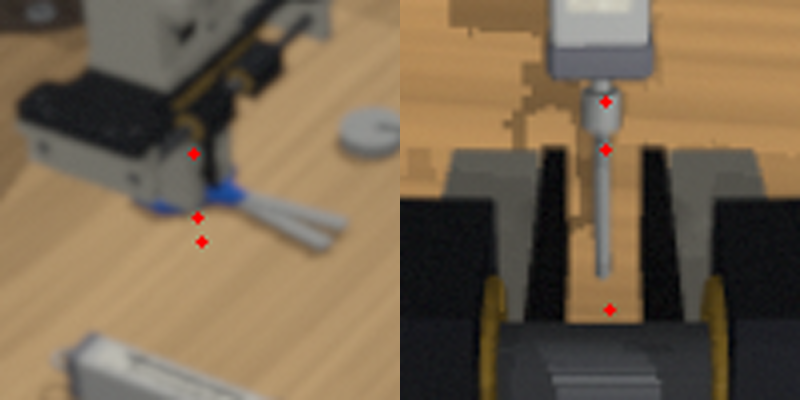

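The views show the fingertips ending about 37 mm short of the stated TCP, at about the level of the grasp-point mark. That is why they closed above the balance. I'll go down again, lower and in small steps, watching the force.

Emit:
apply_moves(
  deltas=[
    {"fingers": 60,"delta_pos": [0,0,40],"angular": [0,0,0]},
    {"fingers": 60,"delta_pos": [0,0,85],"angular": [0,0,0]},
    {"fingers": 60,"delta_pos": [0,0,125],"angular": [0,0,0]},
    {"fingers": 60,"delta_pos": [0,0,145],"angular": [0,0,0]},
    {"fingers": 60,"delta_pos": [0,0,155],"angular": [0,0,0]},
    {"fingers": 60,"delta_pos": [0,0,160],"angular": [0,0,0]},
    {"fingers": 60,"delta_pos": [0,0,164],"angular": [0,0,0]},
    {"fingers": 60,"delta_pos": [0,0,167],"angular": [0,0,0]},
    {"fingers": 60,"delta_pos": [0,0,167],"angular": [0,0,0]},
  ],
)

```text
clock: 4.65
tool_pos: [0.492, -0.3733, -0.0058]
orientation: [-180.0, 0.1, -175.7]
force: [0.3, 0.3, 0.1]
opening: 0.0598
gripper_force: 0.0
```

Emit:
apply_moves(
  deltas=[
    {"fingers": 60,"delta_pos": [0,0,3],"angular": [0,0,0]},
    {"fingers": 60,"delta_pos": [0,0,6],"angular": [0,0,0]},
    {"fingers": 60,"delta_pos": [0,0,9],"angular": [0,0,0]},
    {"fingers": 60,"delta_pos": [0,0,11],"angular": [0,0,0]},
    {"fingers": 60,"delta_pos": [0,0,11],"angular": [0,0,0]},
  ],
)

```text
clock: 5.15
tool_pos: [0.4914, -0.373, -0.0178]
orientation: [180.0, -0.0, -175.7]
force: [-0.3, 0.1, -0.4]
opening: 0.0599
gripper_force: 0.0
```

Emit:
apply_moves(
  deltas=[
    {"fingers": 60,"delta_pos": [0,0,2],"angular": [0,0,0]},
    {"fingers": 60,"delta_pos": [0,0,4],"angular": [0,0,0]},
    {"fingers": 60,"delta_pos": [0,0,4],"angular": [0,0,0]},
  ],
)

```text
clock: 5.45
tool_pos: [0.4915, -0.373, -0.0216]
orientation: [180.0, -0.0, -175.7]
force: [0.1, 0.0, 0.0]
opening: 0.06
gripper_force: 0.0
```

Emit:
apply_moves(
  deltas=[
    {"fingers": 10,"delta_pos": [0,0,4],"angular": [0,0,0]},
    {"fingers": 10,"delta_pos": [0,0,4],"angular": [0,0,0]},
    {"fingers": 10,"delta_pos": [0,0,4],"angular": [0,0,0]},
    {"fingers": 10,"delta_pos": [0,0,4],"angular": [0,0,0]},
    {"fingers": 10,"delta_pos": [0,0,4],"angular": [0,0,0]},
    {"fingers": 10,"delta_pos": [0,0,4],"angular": [0,0,0]},
    {"fingers": 10,"delta_pos": [0,0,4],"angular": [0,0,0]},
    {"fingers": 10,"delta_pos": [0,0,4],"angular": [0,0,0]},
  ],
)

```text
clock: 6.25
tool_pos: [0.4917, -0.3732, -0.0253]
orientation: [-180.0, 0.0, -175.7]
force: [-0.3, -0.8, 0.4]
opening: 0.0277
gripper_force: 30.0
```

```bash
python3 - <<'E'
from h import *
print(tomove([.64,.13,.16],[180,0,-175.7]))
E
```

```text
(array([-185.3,  490.8, -185.3]), array([-0.01,  0.01, -0.04]))
```

Emit:
apply_moves(
  deltas=[
    {"fingers": 10,"delta_pos": [0,0,-10],"angular": [0,0,0]},
    {"fingers": 10,"delta_pos": [0,0,-30],"angular": [0,0,0]},
    {"fingers": 10,"delta_pos": [0,0,-60],"angular": [0,0,0]},
    {"fingers": 10,"delta_pos": [0,0,-100],"angular": [0,0,0]},
    {"fingers": 10,"delta_pos": [0,0,-140],"angular": [0,0,0]},
    {"fingers": 10,"delta_pos": [0,0,-170],"angular": [0,0,0]},
    {"fingers": 10,"delta_pos": [0,0,-185],"angular": [0,0,0]},
    {"fingers": 10,"delta_pos": [0,0,-185],"angular": [0,0,0]},
  ],
)

```text
clock: 7.05
tool_pos: [0.4928, -0.3737, 0.1631]
orientation: [-179.9, 0.3, -175.7]
force: [0.0, -0.1, -0.4]
opening: 0.0279
gripper_force: 30.0
```

Emit:
apply_moves(
  deltas=[
    {"fingers": 10,"delta_pos": [-10,25,0],"angular": [0,0,0]},
    {"fingers": 10,"delta_pos": [-25,65,0],"angular": [0,0,0]},
    {"fingers": 10,"delta_pos": [-42,110,0],"angular": [0,0,0]},
    {"fingers": 10,"delta_pos": [-60,155,0],"angular": [0,0,0]},
    {"fingers": 10,"delta_pos": [-77,200,0],"angular": [0,0,0]},
    {"fingers": 10,"delta_pos": [-94,245,0],"angular": [0,0,0]},
    {"fingers": 10,"delta_pos": [-111,290,0],"angular": [0,0,0]},
    {"fingers": 10,"delta_pos": [-128,335,0],"angular": [0,0,0]},
    {"fingers": 10,"delta_pos": [-145,380,0],"angular": [0,0,0]},
    {"fingers": 10,"delta_pos": [-162,425,0],"angular": [0,0,0]},
  ],
)

```text
clock: 8.05
tool_pos: [0.6209, 0.0646, 0.1583]
orientation: [-180.0, -0.1, -175.7]
force: [0.2, -0.1, -2.2]
opening: 0.028
gripper_force: 29.9
```

Emit:
apply_moves(
  deltas=[
    {"fingers": 10,"delta_pos": [-12,35,0],"angular": [0,0,0]},
    {"fingers": 10,"delta_pos": [-20,55,0],"angular": [0,0,0]},
    {"fingers": 10,"delta_pos": [-24,65,0],"angular": [0,0,0]},
    {"fingers": 10,"delta_pos": [-24,65,0],"angular": [0,0,0]},
    {"fingers": 10,"delta_pos": [-24,65,0],"angular": [0,0,0]},
  ],
)

```text
clock: 8.55
tool_pos: [0.6402, 0.1283, 0.1591]
orientation: [-180.0, -0.1, -175.8]
force: [0.4, -0.2, -1.4]
opening: 0.0278
gripper_force: 30.0
```

```bash
python3 - <<'E'
from h import *
o=ctrl.get_obs(); im=ctrl.snapshot('wrist'); np.save('T3.npy',tool(o)); print(o['tool_pos'],o['orientation'],o['opening'])
c=cv2.resize(im[0:260,200:600],(800,520),interpolation=cv2.INTER_CUBIC)
cv2.imwrite('pics/w4.png',c[:,:,::-1])
E
```

```text
[0.64019036 0.12833211 0.1591055 ] [-1.79976079e+02 -6.97024338e-02 -1.75774357e+02] 0.027794948823263926
```

View pics/w4.png

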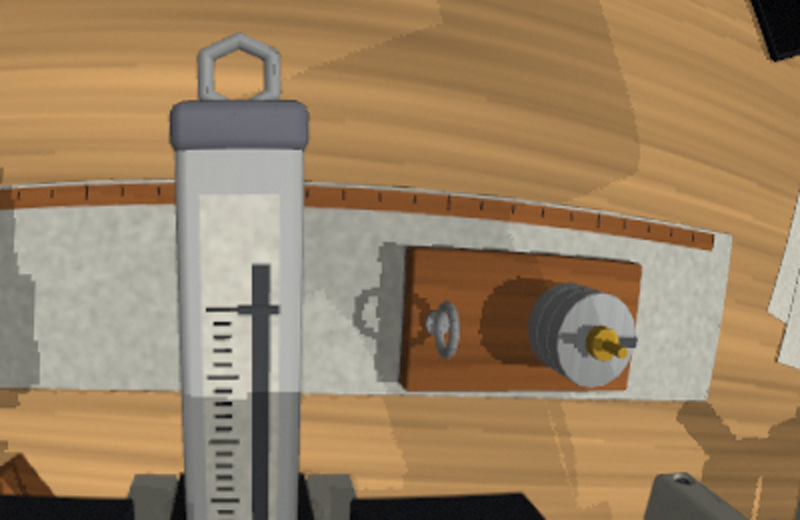

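```bash
python3 - <<'E'
from h import *
T=np.load('T3.npy'); C=lambda x,y:(200+x/2,y/2)
for n,q,z in [('eye',C(453,329),.0665),('FL-',C(409,250),.036),('FL+',C(407,388),.036),('BL-',C(640,263),.036),('BL+',C(628,390),.036),('rwR-',C(731,235),.018),('rwR+',C(708,400),.018),('pin',C(604,343),.098),('rearL',C(176,145),.038+.1844),('rearR',C(303,145),.038+.1844)]: print(n,pt('wrist',q,z,T).round(4))
E
```

```text
eye [0.6085 0.2306 0.0665]
FL- [0.5741 0.2112 0.036 ]
FL+ [0.6498 0.2206 0.036 ]
BL- [0.5605 0.3599 0.036 ]
BL+ [0.6395 0.3699 0.036 ]
rwR- [0.5276 0.4534 0.018 ]
rwR+ [0.6456 0.4634 0.018 ]
pin [0.601  0.3002 0.098 ]
rearL [0.5452 0.107  0.2224]
rearR [0.5432 0.1337 0.2224]
```

Emit:
apply_moves(
  deltas=[
    {"fingers": 10,"delta_pos": [0,0,0],"angular": [0,0,-4]},
    {"fingers": 10,"delta_pos": [0,0,0],"angular": [0,0,-12]},
    {"fingers": 10,"delta_pos": [0,0,0],"angular": [0,0,-20]},
    {"fingers": 10,"delta_pos": [0,0,0],"angular": [0,0,-28]},
    {"fingers": 10,"delta_pos": [0,0,0],"angular": [0,0,-36]},
    {"fingers": 10,"delta_pos": [0,0,0],"angular": [0,0,-44]},
    {"fingers": 10,"delta_pos": [0,0,0],"angular": [0,0,-52]},
    {"fingers": 10,"delta_pos": [0,0,0],"angular": [0,0,-60]},
    {"fingers": 10,"delta_pos": [0,0,0],"angular": [0,0,-68]},
    {"fingers": 10,"delta_pos": [0,0,0],"angular": [0,0,-76]},
  ],
)

```text
clock: 9.6
tool_pos: [0.6405, 0.1277, 0.16]
orientation: [-180.0, 0.0, -99.5]
force: [-0.1, -0.4, -1.3]
opening: 0.0279
gripper_force: 29.9
```

Emit:
apply_moves(
  deltas=[
    {"fingers": 10,"delta_pos": [0,0,0],"angular": [0,0,-7]},
    {"fingers": 10,"delta_pos": [0,0,0],"angular": [0,0,-12]},
    {"fingers": 10,"delta_pos": [0,0,0],"angular": [0,0,-13.8]},
    {"fingers": 10,"delta_pos": [0,0,0],"angular": [0,0,-13.8]},
    {"fingers": 10,"delta_pos": [0,0,0],"angular": [0,0,-13.8]},
  ],
)

```text
clock: 10.1
tool_pos: [0.6406, 0.1283, 0.1599]
orientation: [-180.0, 0.0, -86.1]
force: [-0.3, 0.5, -1.2]
opening: 0.0279
gripper_force: 30.0
```

```bash
python3 - <<'E'
from h import *
o=ctrl.get_obs(); print(o['tool_pos'],o['orientation'],o['joint_pos'],tomove([.6135,.1433,.065],[180,0,-86]))
E
```

```text
[0.64060578 0.12829014 0.15989884] [-1.79991832e+02  6.65445332e-03 -8.60778940e+01] [ 2.83947866e+01  1.95305214e+01 -4.52010948e+00 -2.92724635e-03
 -6.59391783e+01 -2.44714878e+01] (array([-16.8,  26. ,  94.9]), array([-0.01,  0.01, -0.08]))
```

Emit:
apply_moves(
  deltas=[
    {"fingers": 10,"delta_pos": [-4,6,20],"angular": [0,0,0]},
    {"fingers": 10,"delta_pos": [-10,16,50],"angular": [0,0,0]},
    {"fingers": 10,"delta_pos": [-15,23,75],"angular": [0,0,0]},
    {"fingers": 10,"delta_pos": [-17,26,90],"angular": [0,0,0]},
    {"fingers": 10,"delta_pos": [-17,26,95],"angular": [0,0,0]},
    {"fingers": 10,"delta_pos": [-17,26,95],"angular": [0,0,0]},
    {"fingers": 10,"delta_pos": [-17,26,95],"angular": [0,0,0]},
    {"fingers": 10,"delta_pos": [-17,26,95],"angular": [0,0,0]},
  ],
)

```text
clock: 10.9
tool_pos: [0.6146, 0.1446, 0.0658]
orientation: [-179.9, 0.0, -86.0]
force: [-0.1, -0.0, -2.2]
opening: 0.0282
gripper_force: 30.0
```

```bash
cat > look.py <<'E'
from h import *
import sys
o=ctrl.get_obs(); T=tool(o); print(o['tool_pos'],o['orientation'],o['force'])
s=ctrl.snapshot('scene')[:,:,::-1]; t=ctrl.snapshot('top')[:,:,::-1]
B=lambda x,z: T[:3,3]+T[:3,:3]@np.array([-(x-.0306),0,-(z+.0253)])
print('exp loop',px('scene',B(.125,.019)),px('top',B(.125,.019)),'bow',px('scene',B(.15,.019)),px('top',B(.15,.019)),'eye',px('scene',[.6075,.2295,.0665]),px('top',[.6075,.2295,.0665]))
q=px('scene',B(.125,.019)).astype(int)-[30,38]; r=px('top',B(.125,.019)).astype(int)-[30,38]
print(q,r)
a=cv2.resize(s[q[1]:q[1]+75,q[0]:q[0]+60],(400,500),interpolation=cv2.INTER_CUBIC); b=cv2.resize(t[r[1]:r[1]+75,r[0]:r[0]+60],(400,500),interpolation=cv2.INTER_CUBIC)
cv2.imwrite(sys.argv[1],np.hstack([a,b]))
E
python3 look.py pics/k1.png
```

```text
[0.6145522  0.14459663 0.06583062] [-1.79896692e+02  3.84728399e-02 -8.59627034e+01] [-0.11497375 -0.0344445  -2.24042709]
exp loop [391.37974659 145.60120751] [186.4727529  184.46239754] bow [393.9613131  142.19626314] [177.30124097 185.36243754] eye [388.5243024  158.53236012] [194.19292125 187.09791247]
[361 107] [156 146]
```

View pics/k1.png

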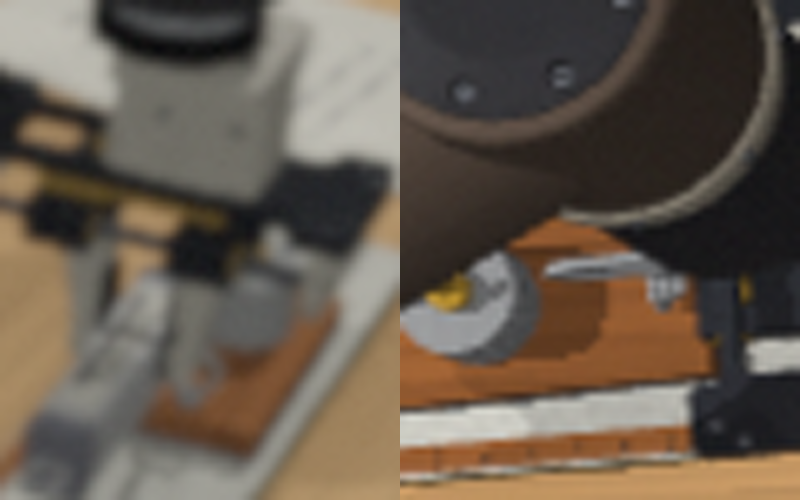

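Top view: hook bow at about (178,185.7), as predicted. The eye sits below it at about (196,188), within 2–3 mm. I'll apply a small correction and press down in stages.

Emit:
apply_moves(
  deltas=[
    {"fingers": 10,"delta_pos": [2,1.5,8],"angular": [0,0,0]},
    {"fingers": 10,"delta_pos": [2,1.5,16],"angular": [0,0,0]},
    {"fingers": 10,"delta_pos": [2,1.5,20],"angular": [0,0,0]},
    {"fingers": 10,"delta_pos": [2,1.5,22],"angular": [0,0,0]},
    {"fingers": 10,"delta_pos": [2,1.5,22],"angular": [0,0,0]},
    {"fingers": 10,"delta_pos": [2,1.5,22],"angular": [0,0,0]},
  ],
)

```text
clock: 11.6
tool_pos: [0.6124, 0.1424, 0.0427]
orientation: [-180.0, -0.0, -85.9]
force: [-0.6, -0.6, -0.6]
opening: 0.0276
gripper_force: 30.0
```

Emit:
apply_moves(
  deltas=[
    {"fingers": 10,"delta_pos": [0,0,2],"angular": [0,0,0]},
    {"fingers": 10,"delta_pos": [0,0,4],"angular": [0,0,0]},
    {"fingers": 10,"delta_pos": [0,0,6],"angular": [0,0,0]},
    {"fingers": 10,"delta_pos": [0,0,8],"angular": [0,0,0]},
    {"fingers": 10,"delta_pos": [0,0,8],"angular": [0,0,0]},
    {"fingers": 10,"delta_pos": [0,0,8],"angular": [0,0,0]},
  ],
)

```text
clock: 12.2
tool_pos: [0.6124, 0.1424, 0.0349]
orientation: [-180.0, 0.0, -85.9]
force: [-1.0, -1.2, 0.5]
opening: 0.0283
gripper_force: 30.0
```

Emit:
apply_moves(
  deltas=[
    {"fingers": 10,"delta_pos": [0,0,2],"angular": [0,0,0]},
    {"fingers": 10,"delta_pos": [0,0,4],"angular": [0,0,0]},
    {"fingers": 10,"delta_pos": [0,0,6],"angular": [0,0,0]},
    {"fingers": 10,"delta_pos": [0,0,6.5],"angular": [0,0,0]},
    {"fingers": 10,"delta_pos": [0,0,6.5],"angular": [0,0,0]},
    {"fingers": 10,"delta_pos": [0,0,6.5],"angular": [0,0,0]},
  ],
)

```text
clock: 12.8
tool_pos: [0.6123, 0.1424, 0.0282]
orientation: [180.0, -0.0, -85.9]
force: [-1.4, -0.5, 2.9]
opening: 0.0278
gripper_force: 30.0
```

The gate is held at about 4.6 N, as expected. Now I'll draw back.

Emit:
apply_moves(
  deltas=[
    {"fingers": 10,"delta_pos": [3,0,0],"angular": [0,0,0]},
    {"fingers": 10,"delta_pos": [6,0,0],"angular": [0,0,0]},
    {"fingers": 10,"delta_pos": [10,0,0],"angular": [0,0,0]},
    {"fingers": 10,"delta_pos": [14,0,0],"angular": [0,0,0]},
    {"fingers": 10,"delta_pos": [18,0,0],"angular": [0,0,0]},
    {"fingers": 10,"delta_pos": [21,0,0],"angular": [0,0,0]},
    {"fingers": 10,"delta_pos": [24,0,0],"angular": [0,0,0]},
    {"fingers": 10,"delta_pos": [24,0,0],"angular": [0,0,0]},
  ],
)

```text
clock: 13.6
tool_pos: [0.6134, 0.1178, 0.0277]
orientation: [179.9, -0.0, -86.0]
force: [0.0, 0.3, -3.1]
opening: 0.0278
gripper_force: 30.0
```

Emit:
apply_moves(
  deltas=[
    {"fingers": 10,"delta_pos": [0,0,3],"angular": [0,0,0]},
    {"fingers": 10,"delta_pos": [0,0,6],"angular": [0,0,0]},
    {"fingers": 10,"delta_pos": [3,0,6],"angular": [0,0,0]},
    {"fingers": 10,"delta_pos": [6,0,6],"angular": [0,0,0]},
    {"fingers": 10,"delta_pos": [10,0,6],"angular": [0,0,0]},
    {"fingers": 10,"delta_pos": [10,0,6],"angular": [0,0,0]},
    {"fingers": 10,"delta_pos": [10,0,6],"angular": [0,0,0]},
  ],
)

```text
clock: 14.3
tool_pos: [0.6146, 0.1083, 0.0222]
orientation: [180.0, 0.0, -86.0]
force: [0.7, 1.1, -1.8]
opening: 0.028
gripper_force: 30.0
```

```bash
python3 look.py pics/k2.png
```

```text
[0.61464312 0.10830796 0.02218807] [ 1.79999433e+02  5.37690832e-03 -8.59600142e+01] [ 0.71025084  1.1001097  -1.75673422]
exp loop [385.24917778 162.30502067] [203.81182303 186.64963849] bow [387.90185899 158.70561941] [194.93371284 187.52264288] eye [388.5243024  158.53236012] [194.19292125 187.09791247]
[355 124] [173 148]
```

View pics/k2.png

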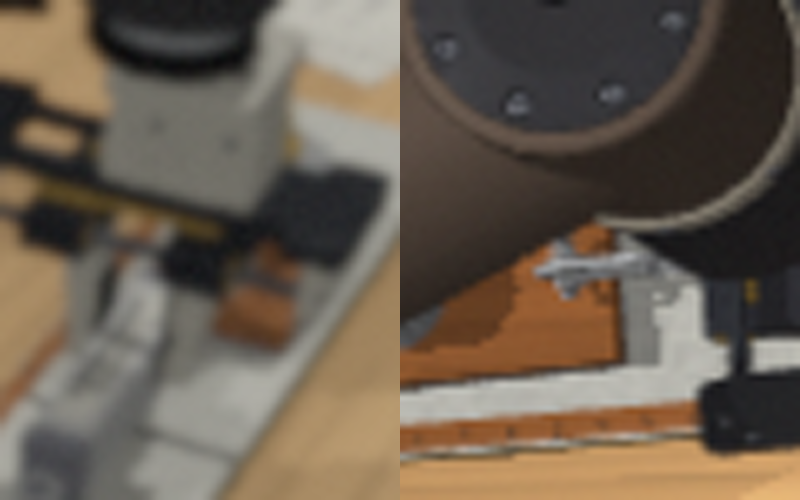

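The top view shows the hook's bow (crop 540,268) around the eye (565,270). Next is a slow pull.

```bash
cat > front.py <<'E'
from h import *
t=ctrl.snapshot('top'); o=ctrl.get_obs(); hsv=cv2.cvtColor(t,cv2.COLOR_RGB2HSV)
for r in (196,198,200):
    br=np.where((hsv[r,150:300,1]>110))[0]+150; print(r,'front px',br.max(),pt('top',(br.max()+.5,r),.02)[:2].round(4),'line',220+t[r,220:260].sum(-1).argmin())
print(o['tool_pos'].round(4),o['force'].round(2))
E
python3 front.py
```

```text
196 front px 246 [0.585  0.0903] line 241
198 front px 205 [0.5826 0.2091] line 241
200 front px 205 [0.5767 0.209 ] line 241
[0.6146 0.1085 0.0222] [ 0.21  1.38 -3.64]
```

Emit:
apply_moves(
  deltas=[
    {"fingers": 10,"delta_pos": [4,0,0],"angular": [0,0,0]},
    {"fingers": 10,"delta_pos": [8,0,0],"angular": [0,0,0]},
    {"fingers": 10,"delta_pos": [12,0,0],"angular": [0,0,0]},
    {"fingers": 10,"delta_pos": [16,0,0],"angular": [0,0,0]},
    {"fingers": 10,"delta_pos": [20,0,0],"angular": [0,0,0]},
    {"fingers": 10,"delta_pos": [24,0,0],"angular": [0,0,0]},
    {"fingers": 10,"delta_pos": [28,0,0],"angular": [0,0,0]},
    {"fingers": 10,"delta_pos": [32,0,0],"angular": [0,0,0]},
    {"fingers": 10,"delta_pos": [36,0,0],"angular": [0,0,0]},
  ],
)

```text
clock: 15.35
tool_pos: [0.6172, 0.0722, 0.0221]
orientation: [180.0, -0.0, -85.9]
force: [-0.6, 1.5, -3.6]
opening: 0.0277
gripper_force: 30.0
```

```bash
python3 front.py
```

```text
196 front px 215 [0.5876 0.1801] line 238
198 front px 215 [0.5818 0.1801] line 238
200 front px 216 [0.5758 0.1772] line 238
[0.6171 0.0717 0.0221] [-0.58  2.44 -2.52]
```

Emit:
apply_moves(
  deltas=[
    {"fingers": 10,"delta_pos": [5,0,0],"angular": [0,0,0]},
    {"fingers": 10,"delta_pos": [11,0,0],"angular": [0,0,0]},
    {"fingers": 10,"delta_pos": [17,0,0],"angular": [0,0,0]},
    {"fingers": 10,"delta_pos": [23,0,0],"angular": [0,0,0]},
    {"fingers": 10,"delta_pos": [29,0,0],"angular": [0,0,0]},
    {"fingers": 10,"delta_pos": [35,0,0],"angular": [0,0,0]},
    {"fingers": 10,"delta_pos": [41,0,0],"angular": [0,0,0]},
    {"fingers": 10,"delta_pos": [47,0,0],"angular": [0,0,0]},
    {"fingers": 10,"delta_pos": [53,0,0],"angular": [0,0,0]},
    {"fingers": 10,"delta_pos": [58,0,0],"angular": [0,0,0]},
  ],
)

```text
clock: 16.4
tool_pos: [0.6213, 0.0141, 0.0222]
orientation: [180.0, -0.0, -86.0]
force: [-1.0, 2.0, -3.7]
opening: 0.028
gripper_force: 30.0
```

```bash
sed -i 's/(196,198,200)/(194,196,198,200,204)/' front.py; python3 front.py
```

```text
194 front px 236 [0.5917 0.1192] line 259
196 front px 236 [0.5859 0.1192] line 259
198 front px 236 [0.58   0.1192] line 259
200 front px 226 [0.575  0.1482] line 259
204 front px 299 [ 0.5573 -0.0626] line 257
[0.6213 0.0136 0.0221] [-0.34  2.41 -2.35]
```

Emit:
apply_moves(
  deltas=[
    {"fingers": 10,"delta_pos": [4,0,0],"angular": [0,0,0]},
    {"fingers": 10,"delta_pos": [8,0,0],"angular": [0,0,0]},
    {"fingers": 10,"delta_pos": [12,0,0],"angular": [0,0,0]},
    {"fingers": 10,"delta_pos": [16,0,0],"angular": [0,0,0]},
    {"fingers": 10,"delta_pos": [20,0,0],"angular": [0,0,0]},
    {"fingers": 10,"delta_pos": [20,0,0],"angular": [0,0,0]},
    {"fingers": 10,"delta_pos": [20,0,0],"angular": [0,0,0]},
  ],
)

```text
clock: 17.15
tool_pos: [0.6227, -0.0054, 0.0222]
orientation: [180.0, -0.0, -86.0]
force: [0.5, 1.7, -2.3]
opening: 0.028
gripper_force: 30.0
```

```bash
python3 front.py; python3 - <<'E'
from h import *
t=ctrl.snapshot('top'); hsv=cv2.cvtColor(t,cv2.COLOR_RGB2HSV)
for r in range(176,200,3): print(r,[ (c,hsv[r,c,1]) for c in range(228,252,2)], [int(t[r,c].sum()) for c in range(228,252,2)])
E
```

```text
194 front px 265 [0.5893 0.0352] line 223
196 front px 243 [0.5853 0.099 ] line 221
198 front px 241 [0.5796 0.1048] line 242
200 front px 230 [0.5747 0.1366] line 230
204 front px 299 [ 0.5573 -0.0626] line 237
[ 0.6227 -0.0053  0.0222] [-0.48  1.97 -3.27]
176 [(228, np.uint8(73)), (230, np.uint8(73)), (232, np.uint8(67)), (234, np.uint8(69)), (236, np.uint8(70)), (238, np.uint8(72)), (240, np.uint8(72)), (242, np.uint8(71)), (244, np.uint8(61)), (246, np.uint8(28)), (248, np.uint8(11)), (250, np.uint8(13))] [169, 160, 156, 153, 149, 135, 135, 128, 141, 231, 493, 592]
179 [(228, np.uint8(76)), (230, np.uint8(71)), (232, np.uint8(71)), (234, np.uint8(66)), (236, np.uint8(83)), (238, np.uint8(147)), (240, np.uint8(169)), (242, np.uint8(56)), (244, np.uint8(12)), (246, np.uint8(15)), (248, np.uint8(12)), (250, np.uint8(11))] [145, 137, 128, 130, 136, 192, 277, 230, 442, 448, 632, 555]
182 [(228, np.uint8(137)), (230, np.uint8(164)), (232, np.uint8(168)), (234, np.uint8(27)), (236, np.uint8(7)), (238, np.uint8(86)), (240, np.uint8(66)), (242, np.uint8(29)), (244, np.uint8(2)), (246, np.
[... 1027 characters left out ...]
6, 304, 305, 306, 296, 278, 375, 445, 443, 608]
194 [(228, np.uint8(168)), (230, np.uint8(170)), (232, np.uint8(168)), (234, np.uint8(167)), (236, np.uint8(164)), (238, np.uint8(166)), (240, np.uint8(166)), (242, np.uint8(166)), (244, np.uint8(59)), (246, np.uint8(12)), (248, np.uint8(12)), (250, np.uint8(12))] [283, 282, 286, 288, 289, 288, 287, 293, 227, 439, 432, 562]
197 [(228, np.uint8(169)), (230, np.uint8(166)), (232, np.uint8(166)), (234, np.uint8(168)), (236, np.uint8(168)), (238, np.uint8(171)), (240, np.uint8(168)), (242, np.uint8(164)), (244, np.uint8(115)), (246, np.uint8(12)), (248, np.uint8(14)), (250, np.uint8(12))] [280, 287, 282, 283, 277, 271, 270, 274, 206, 421, 435, 583]
```

The sled front is at y≈0.100, about 18 mm past the line. Now I'll ease off, then tilt the tail down and lower the balance.

Emit:
apply_moves(
  deltas=[
    {"fingers": 10,"delta_pos": [-4,0,0],"angular": [0,0,0]},
    {"fingers": 10,"delta_pos": [-8,0,0],"angular": [0,0,0]},
    {"fingers": 10,"delta_pos": [-12,0,0],"angular": [0,0,0]},
    {"fingers": 10,"delta_pos": [-13,0,3],"angular": [0,-1.5,0]},
    {"fingers": 10,"delta_pos": [-14,0,7],"angular": [0,-3,0]},
    {"fingers": 10,"delta_pos": [-16,0,11],"angular": [0,-4.5,0]},
    {"fingers": 10,"delta_pos": [-17,0,15.5],"angular": [0,-6,0]},
    {"fingers": 10,"delta_pos": [-17,0,15.5],"angular": [0,-6,0]},
    {"fingers": 10,"delta_pos": [-17,0,15.5],"angular": [0,-6,0]},
  ],
)

```text
clock: 18.15
tool_pos: [0.6217, 0.0115, 0.0068]
orientation: [-180.0, 6.0, -86.0]
force: [-0.8, -0.1, -2.6]
opening: 0.0278
gripper_force: 30.0
```

```bash
python3 front.py
```

```text
194 front px 243 [0.5911 0.0989] line 223
196 front px 243 [0.5853 0.099 ] line 220
198 front px 242 [0.5795 0.1019] line 242
200 front px 230 [0.5747 0.1366] line 230
204 front px 299 [ 0.5573 -0.0626] line 237
[0.6217 0.0117 0.0069] [ 0.09 -0.14 -2.13]
```

Emit:
apply_moves(
  deltas=[
    {"fingers": 32,"delta_pos": [0,0,0],"angular": [0,0,0]},
    {"fingers": 38,"delta_pos": [0,0,0],"angular": [0,0,0]},
    {"fingers": 50,"delta_pos": [0,0,0],"angular": [0,0,0]},
    {"fingers": 50,"delta_pos": [0,0,0],"angular": [0,0,0]},
    {"fingers": 50,"delta_pos": [0,0,0],"angular": [0,0,0]},
  ],
)

```text
clock: 18.7
tool_pos: [0.6216, 0.0118, 0.0068]
orientation: [-180.0, 6.0, -85.9]
force: [1.2, -0.8, -0.4]
opening: 0.0493
gripper_force: 0.0
```

Emit:
apply_moves(
  deltas=[
    {"fingers": 50,"delta_pos": [0,0,-15],"angular": [0,0,0]},
    {"fingers": 50,"delta_pos": [0,0,-40],"angular": [0,0,0]},
    {"fingers": 50,"delta_pos": [0,0,-80],"angular": [0,0,0]},
    {"fingers": 50,"delta_pos": [0,0,-120],"angular": [0,0,0]},
    {"fingers": 50,"delta_pos": [30,0,-150],"angular": [0,0,0]},
    {"fingers": 50,"delta_pos": [80,0,-170],"angular": [0,0,0]},
    {"fingers": 50,"delta_pos": [130,0,-170],"angular": [0,0,0]},
    {"fingers": 50,"delta_pos": [180,0,-170],"angular": [0,0,0]},
    {"fingers": 50,"delta_pos": [180,0,-170],"angular": [0,0,0]},
    {"fingers": 50,"delta_pos": [180,0,-170],"angular": [0,0,0]},
  ],
)

```text
clock: 19.7
tool_pos: [0.6351, -0.1864, 0.1573]
orientation: [180.0, 6.0, -86.1]
force: [-0.6, -0.8, 0.7]
opening: 0.05
gripper_force: 0.0
```

```bash
python3 front.py; python3 - <<'E'
from h import *
s=ctrl.snapshot('scene')[:,:,::-1]; t=ctrl.snapshot('top')[:,:,::-1]
a=cv2.resize(s[120:240,300:420],(400,400),interpolation=cv2.INTER_CUBIC); b=cv2.resize(t[130:250,190:310],(400,400),interpolation=cv2.INTER_CUBIC)
cv2.imwrite('pics/k3.png',np.hstack([a,b]))
E
```

```text
194 front px 227 [0.5925 0.1453] line 225
196 front px 226 [0.5867 0.1482] line 225
198 front px 220 [0.5813 0.1656] line 225
200 front px 219 [0.5756 0.1685] line 222
204 front px 299 [ 0.5573 -0.0626] line 223
[ 0.6353 -0.1851  0.1575] [ 0.39  0.75 -0.97]
```

View pics/k3.png

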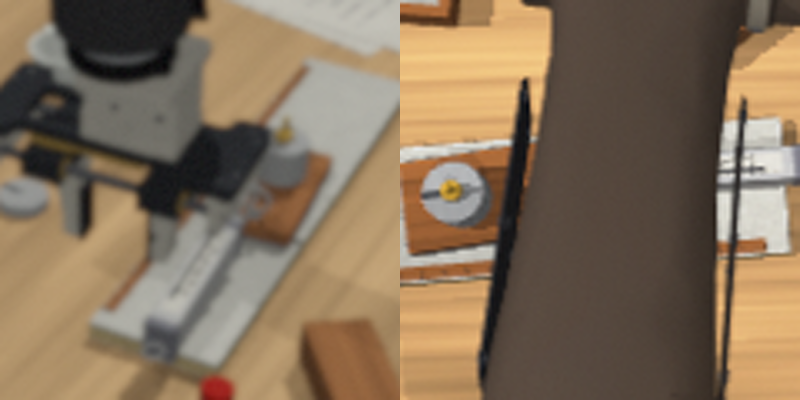

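The balance lies flat on the board, with the hook still through the eye and the sled past the line. The gripper is clear of everything, so I'm handing in.

```bash
python3 -c "
from plant import ctrl
print(ctrl.close_job())"
```

```text
the job is handed in; nothing more can be done
None
```

I handed the job in at about 20 s. The hook is clipped to the eye, the sled's front is about 18 mm past the line by camera estimate, and the balance is released and lying on the board. I saw no sign that anything else moved. The last pictures were partly blocked by the arm and the hand-in gave no verdict, so I could not confirm at close range that the gate was fully shut.

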